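Turn a lamp back plate over against the bench stop

TASK

The square brass lamp plate lies face up on the bench. Turn it over by pushing alone, without ever picking it up off the bench: push it against the wooden bench stop until it tips up and leans there, then push its top edge back so that it falls over onto its face and is left lying flat on the bench in front of the stop, back side up. Leave the other lamp parts and the screwdriver undisturbed.

Things in the scene. Friction and masses are not known exactly. Their poses are not given: they have to be found in the camera images.
- plate: square flat brass lamp plate, 96 x 96 x 6 mm, about 0.4 kg, loose. Origin: centre of its back (dark round opening and two dark keyhole slots; the underside at the start). Its own z axis points out of the decorated face (raised border, centre boss): up at the start, down at the end. x, y run along its edges. It slides easily on the waxed stop, less easily on the bench
- plate_center (a point): middle of the plate, 3 mm from either side. The plate starts with this point 103 to 127 mm before the stop's top front edge, nearly square to the stop (within 11 degrees)
- plate_corner0 (a point): corner of the plate at its own x -48, y -48 mm, mid-thickness
- plate_corner1 (a point): corner of the plate at x -48, y +48 mm
- plate_corner2 (a point): corner of the plate at x +48, y -48 mm
- plate_corner3 (a point): corner of the plate at x +48, y +48 mm
- stop: bench stop: straight light-wood batten fixed on the bench, 260 mm long along its own y, 52 mm high. Its back part is 20 mm thick (x 0 to 20 mm), and before it, at x below 0, the front slopes down in a slippery hollow curve to the bench. Origin: on the bench straight below the top front edge, at the middle. It faces the robot and the plate along its own -x. Nothing else stands behind it
- stop_foot (a point): middle of the line where the stop's curved front meets the bench, 22 mm before the stop's origin. From here it rises at 50 degrees to 10 mm height, at 61 to 22 mm, at 70 to 36 mm and at 82 to the top. A plate pushed by its near edge, low at bench height, squarely against it rides up the curve and rears up
- stop_top (a point): middle of the stop's top front edge, 52 mm above the bench. With its lower edge pushed up to the foot line the plate leans on this edge at about 66 degrees and stays by itself; its upper 39 mm then stand out beyond it, up to 88 mm above the bench, where they can be pushed back from behind
- spindle: bystander: turned dark-wood lamp spindle standing upright, 60 mm wide, 130 mm tall, loose. Origin: centre of its foot
- bell: bystander: brass bell-shaped lamp cup, 72 mm wide, 52 mm tall, loose, standing on its rim. Origin: centre of its underside
- globe: bystander: white globe shade, 114 mm wide, 110 mm tall, loose, standing on its neck to the left of the plate. Origin: centre of its underside
- driver: bystander: screwdriver lying on the bench to the right of the plate, about 200 mm long, loose
Not all that is in view belongs to the job. Of the things like the plate, leave any that is purple; of the rest the larger one is meant.

How it is judged:
By the outcome, as a careful person would: the job done as asked, in the order asked, and still so for the second after the job is handed in, with the robot touching nothing.
It also fails if it takes over 51 s, if anything falls off the work surface, if the arm or the gripper's body presses on something with over 40 N, if the wrist force passes 120 N, or if a joint passes its speed limit or range.

ROBOT

A 6-joint arm with a two-finger parallel gripper is mounted at the origin on the work surface. World frame = base frame: x ahead of the robot, y to its left, z up, the work surface at z = 0. Lengths are in m, angles in rad, forces in N, time in s.
With the tool pointing down it reaches from about 0.35 to 0.725 m from the base axis. Payload 6 kg.
Tool frame: the origin (TCP) lies on the centre line of the jaws, within the pads' length; the fingertips stand 8 mm ahead of it and the grasp point (between the pads) lies 11 mm behind it; y points along the fingers, z is the direction in which the jaws open and shut, and the axes are right-handed (so a half turn about y gives the same grasp; the last joint's range is limited). The gripper opens to 85 mm and grips with 20 to 120 N. Pads are 22 mm wide; open, the fingers measure 114 mm over their backs; the gripper's body (76 mm by 85 mm) begins 54 mm behind the grasp point. The pads swing forward as they close: fully open they stand 13 mm farther back than shut.
Start: joints at [1.478, 0.04, 0.085, 0, -1.615, -0.334], TCP at [0.248, 0.546, 0.213] pointing down, gripper open.
Joint ranges: [-2.56, 2.56], [-1.29, 2.01], [-1.08, 1.49], [-3.29, 1.98], [-2.81, -0.18], [-2.99, 2.99]. Speed limits (rad/s): [2.57, 2.57, 3.01, 3.14, 3.14, 3.14].

INTERFACE

Orientations are given as a rotation vector (axis times angle).
In Python, from rig import env, read_camera, ticket gives the robot as it stands.
- The arm moves only by the tool play_rows, never from a script. Its arguments are lists of equal length, an entry for each row: "offset": the shift along the tool's x, y, z in mm, a list of three; "rot": the turn, a rotation vector about the tool's x, y, z in degrees, a list of three; "gripper": the closure, from 0 (fully open) to 1 (shut). In form: {"offset": [[dx, dy, dz], ...], "rot": [[ax, ay, az], ...], "gripper": [gripper, ...]}. A call has 1 to 10 rows; each row is the pose to reach, as a shift and turn from the pose commanded when the call began, along the tool's axes at that moment; what a row does not reach only later rows make up. A row lasts 1/10 s, in which the tool goes at most 50 mm and 8.59 degrees, less where a joint would pass 70% of its speed; a pose out of reach is approached as far as the arm can. A call with a gripper value outside its range is refused whole. The fingers move at their own pace and stop on an object; "newtons" is the grip in N (left out, the last holds). Time passes only in rows, so rows that repeat a pose let the fingers close. It gives the time, the measured TCP pose, the force and the opening at its end, in the units of the state.
- env.read_state(): the state, without advancing time (a new reading comes with each control period).
- read_camera(name): name is "scene" or "top" or "wrist"; returns a dict with "img" (400x640x3 uint8, blue, green, red), "range_z" (400x640 float32, m along the optical axis (not along the pixel's ray), 0 where there is no reading), "camera_matrix" (3x3 intrinsics, pixels), "R" (3x3) and "t" (3): a world point X has camera coordinates R X + t; the wrist camera has in their place "hand_eye" (4x4, takes a point from camera to tool coordinates, whose origin is the TCP and whose axes are the tool frame's). Camera axes: x right, y down, z forward; pixel columns grow to the right and rows downward; lengths in m; the calibration is good to about 2 mm. The wrist camera is an equidistant fisheye: a pixel r from the principal point sees the ray r / f radians off the axis. A picture is of the moment at which its call begins: read the wrist's pose just before it.
- ticket.finish_job(): hands the job in, once; it reports no verdict.
The state is a dict: "time_s": time; "joints": joint angles; "qvel": joint speeds; "joint_torque": joint torques, N m; "position": TCP position; "orientation": TCP orientation; "wrist_force": force on the tool from outside, world axes, zero at the start; "torque": the same for the moment, N m; "opening": finger opening in m.
Only numpy, scipy, OpenCV 4.12 (cv2) and the standard library are available. Lean on these libraries where they do the work, as an engineer would, in place of code of your own. Each camera call takes 0.05 s, during which the arm holds its last target. There are 200 camera calls.

## Working session

There is one attempt and no reset: what is moved stays moved. The work goes in short steps, Python scripts to look and compute and a tool call to move; the robot and the scene stay as the last step left them, time stands still between calls to the robot, and variables do not carry over. Pictures are saved under pics/ and viewed, about 8 in all and at most 12, crops included, and the job is handed in when it is done.

Besides the shell and the picture viewer there is one more tool, called after "Emit:" as name(argument=value, ...), one argument or row to a line, values as JSON. play_rows: Moves the arm, as the interface text tells. Its arguments: {"type":"object","properties":{"offset":{"type":"array","items":{"type":"array","items":{"type":"number"}}},"rot":{"type":"array","items":{"type":"array","items":{"type":"number"}}},"gripper":{"type":"array","items":{"type":"number"}},"newtons":{"type":"number"}},"required":["offset","rot","gripper"]}

```bash
mkdir -p pics; ls; python3 - <<'E'
from rig import env, read_camera
import cv2,numpy as np
print(env.read_state())
for n in("scene","top"):
    c=read_camera(n); cv2.imwrite(f"pics/{n}0.png",c["img"]); np.savez(f"{n}0.npz",**c)
    print(n,c["camera_matrix"].tolist(),c["R"].tolist(),c["t"].tolist())
E
```

```text
pics
{'time_s': 0.0, 'joints': array([ 1.47773671e+00,  4.08375724e-02,  8.37957410e-02, -4.85008784e-04,
       -1.61548013e+00, -3.33712336e-01]), 'qvel': array([ 0.00078503, -0.00173489, -0.000126  , -0.00109305,  0.00054461,
       -0.00145674]), 'joint_torque': array([-1.23690489e-05, -3.68209791e+01,  3.47422779e+01,  6.93216741e+00,
       -5.44621493e-03,  2.58428649e-06]), 'position': array([0.24812441, 0.54589694, 0.21205181]), 'orientation': array([-0.42994972, -1.98380374,  1.9874025 ]), 'wrist_force': array([ 0.31517023, -0.38466928, -0.57203041]), 'torque': array([ 0.00614389, -0.01713781,  0.02106629]), 'opening': 0.08563426621287196}
scene [[387.3538732717284, 0.0, 321.6947873786204], [0.0, 387.3538732717284, 199.5366816872796], [0.0, 0.0, 1.0]] [[0.45839194293102203, 0.8887294658425553, 0.006063266374573396], [0.5056667918536929, -0.2551920656330388, -0.8241226275587493], [-0.7308747651084396, 0.3808371649158589, -0.5663789646045606]] [-0.3004001223855483, -0.2101443643843895, 1.3832972662346656]
top [[512.323159573982, 0.0, 324.23503878322157], [0.0, 512.323159573982, 205.66703199120516], [0.0, 0.0, 1.0]] [[0.020308170035255386, -0.9997463957079413, 0.009732548422656511], [-0.9812410319029095, -0.021796995136710393, -0.19154876223333722], [0.19171232495573282, -0.005659971023815191, -0.9814348420491686]] [0.003383003686448652, 0.535361431049411, 1.019901146817012]
```

View pics/scene0.png

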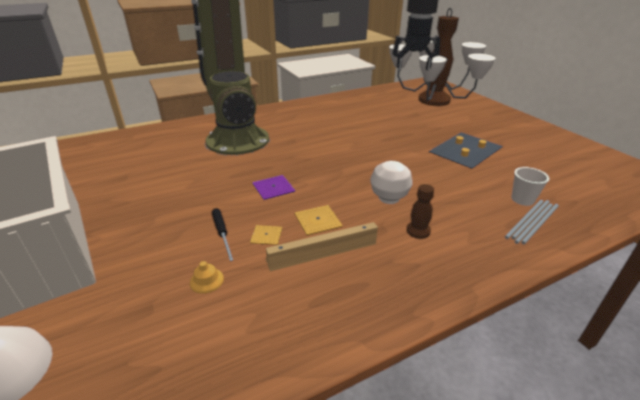

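View pics/top0.png

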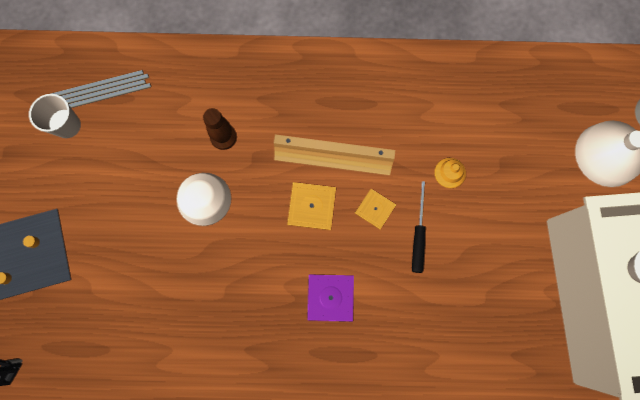

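Three plate-like things show in the top view: a purple one at (330,298), which is excluded, a large brass one at (312,206) and a small brass one at (376,209). The large brass one at (312,206) fits because it isn't purple and is the larger of the other two. I'll measure it and confirm in a crop.

```bash
cat > h.py <<'E'
import numpy as np,cv2
from scipy.spatial.transform import Rotation as Ro
def ray(c,px,z):
    "pixels (N,2) -> world points at height z"
    K,R,t=c["camera_matrix"],c["R"],c["t"]
    px=np.atleast_2d(np.asarray(px,float)); d=np.c_[(px[:,0]-K[0,2])/K[0,0],(px[:,1]-K[1,2])/K[1,1],np.ones(len(px))]@R
    o=-R.T@t; return o+d*((z-o[2])/d[:,2])[:,None]
def quads(c,lo=(18,140,120),hi=(32,255,255),amin=150):
    m=cv2.inRange(cv2.cvtColor(c["img"],cv2.COLOR_BGR2HSV),lo,hi)
    cs,_=cv2.findContours(m,cv2.RETR_EXTERNAL,cv2.CHAIN_APPROX_NONE)
    return [(cv2.contourArea(k),cv2.minAreaRect(k),k) for k in cs if cv2.contourArea(k)>amin]
E
python3 - <<'E'
from h import *
c=dict(np.load("top0.npz"))
hsv=cv2.cvtColor(c["img"],cv2.COLOR_BGR2HSV)
for p in[(300,200),(376,200),(330,145),(330,158),(450,180),(250,300)]: print(p,hsv[p[1],p[0]])
for a,r,k in quads(c):
    print(a,r)
    w=ray(c,k[:,0],.006)[:,:2]*1000
    q=cv2.minAreaRect(w.astype(np.float32)); print(' world',np.round(q[0],1),np.round(q[1],1),q[2])
im=c["img"][120:280,190:490]; cv2.imwrite("pics/crop.png",cv2.resize(im,None,fx=2.6,fy=2.6,interpolation=cv2.INTER_CUBIC))
E
```

```text
(300, 200) [ 19 187 216]
(376, 200) [ 19 187 219]
(330, 145) [ 18 129 202]
(330, 158) [ 19 152 198]
(450, 180) [ 18 207 208]
(250, 300) [ 12 181 145]
826.0 ((375.1922912597656, 208.4615020751953), (29.67646026611328, 29.39910888671875), 33.690067291259766)
 world [540.5 -96.8] [64.6 65.4] 57.45880889892578
1766.0 ((311.3154602050781, 205.53787231445312), (43.56743621826172, 42.61427307128906), 6.842772960662842)
 world [544.1  42.5] [94.7 94.7] 84.3350830078125
486.5 ((448.2758483886719, 173.81033325195312), (28.597078323364258, 25.81165313720703), 21.801406860351562)
 world [ 622.6 -258.7] [61.6 60.5] 71.13845825195312
446.0 ((332.770263671875, 160.24609375), (116.96551513671875, 4.878998756408691), 7.4958577156066895)
 world [647.3  -2.1] [260.   11.2] 83.55622863769531
```

View pics/crop.png

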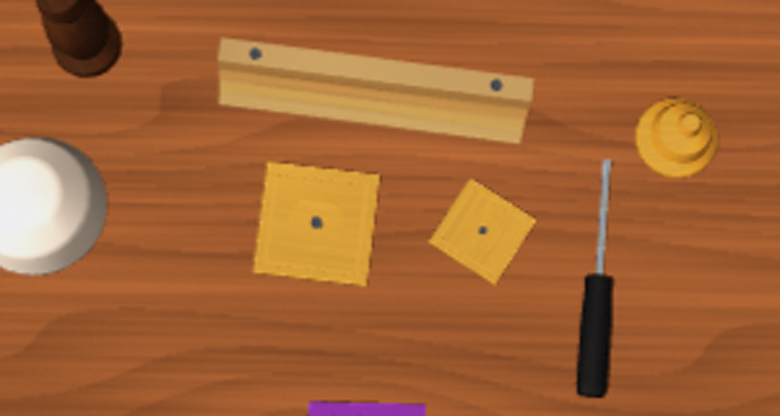

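The crop confirms it. The large decorated brass plate with border and boss is at crop (317,222), in front of the stop. The smaller one at (482,230) stays put. Next I'll work out the stop frame and the tool frame.

```bash
python3 - <<'E'
from h import *
from rig import env
c=dict(np.load("top0.npz"))
cr=lambda u,v:(190+u/2.6-.3,120+v/2.6-.3)
top=ray(c,[cr(219,69),cr(530,102)],.052)*1000; foot=ray(c,[cr(219,104),cr(520,142)],0)*1000
back=ray(c,[cr(220,39),cr(533,79)],.052)*1000
for n,p in(("top",top),("foot",foot),("back",back)):
    d=p[1]-p[0]; print(n,p.round(1).tolist(),"mid",p.mean(0).round(1),"len",np.linalg.norm(d).round(1),"dir of +x deg",np.degrees(np.arctan2(-d[0],d[1]))%180-180 if 0 else np.degrees(np.arctan2(d[0],-d[1])))
# plate corners
for a,r,k in quads(c):
    w=ray(c,k[:,0],.006)[:,:2]*1000; q=cv2.minAreaRect(w.astype(np.float32)); print(q[0],cv2.boxPoints(q).round(1).tolist())
# stop by depth
K,R,t=c["camera_matrix"],c["R"],c["t"]; Z=c["range_z"]
v,u=np.mgrid[:400,:640]; P=np.stack([(u-K[0,2])/K[0,0]*Z,(v-K[1,2])/K[1,1]*Z,Z],-1); W=((P-t)@R)*1000
s=(W[...,2]>44)&(W[...,2]<60)&(u>265)&(u<405)&(v>125)&(v<180)
q=cv2.minAreaRect(W[s][:,:2].astype(np.float32)); print("stop top depth",q,W[s][:,2].mean())
print("bench z",np.median(W[280:320,230:290,2]))
s=env.read_state(); print(Ro.from_rotvec(s["orientation"]).as_matrix().round(3))
E
```

```text
top [[662.1, 124.9, 52.0], [639.9, -130.9, 52.0]] mid [651.  -3.  52.] len 256.8 dir of +x deg -4.9659167169348475
foot [[647.3, 128.8, 0.0], [619.5, -129.7, 0.0]] mid [ 6.334e+02 -4.000e-01  0.000e+00] len 260.0 dir of +x deg -6.124847763496454
back [[688.0, 125.1, 52.0], [659.6, -133.5, 52.0]] mid [673.8  -4.2  52. ] len 260.1 dir of +x deg -6.258960884279879
(540.5354614257812, -96.83599853515625) [[495.6000061035156, -106.5], [550.7000122070312, -141.60000610351562], [585.5, -87.19999694824219], [530.2999877929688, -52.0]]
(544.1236572265625, 42.49057388305664) [[492.29998779296875, 0.10000000149011612], [586.5999755859375, -9.300000190734863], [595.9000244140625, 84.9000015258789], [501.70001220703125, 94.30000305175781]]
(622.627685546875, -258.7049255371094) [[584.0, -278.1000061035156], [641.2999877929688, -297.6000061035156], [661.2000122070312, -239.3000030517578], [604.0, -219.8000030517578]]
(647.3468627929688, -2.13360595703125) [[627.2000122070312, -130.6999969482422], [638.2999877929688, -132.0], [667.5, 126.4000015258789], [656.2999877929688, 127.69999694824219]]
stop top depth ((664.6018676757812, -3.6583709716796875), (260.1615905761719, 24.514816284179688), 83.43714141845703) 50.698737929216364
bench z -0.5399503926177591
[[-0.91  -0.001 -0.414]
 [ 0.414 -0.002 -0.91 ]
 [-0.    -1.     0.002]]
```

Stop frame:
- +x direction is u ≈ (0.994, -0.110).
- The top front edge middle is at about (654, -3) mm and the foot middle at about (632, -0.5).

The plate is square to the stop within 1°. I'll move to a pose 40 mm behind the plate's near edge, with the two fingers spread along that edge.

Emit:
play_rows(
  offset=[
    [-40,0,36],
    [-80,0,73],
    [-115,0,107],
    [-150,0,140],
    [-185,0,172],
    [-220,0,205],
    [-255,0,237],
    [-290,0,269],
    [-325,0,301],
    [-360,0,333],
  ],
  rot=[
    [0,-2,0],
    [0,-4,0],
    [0,-6,0],
    [0,-8,0],
    [0,-10,0],
    [0,-12,0],
    [0,-14,0],
    [0,-16,0],
    [0,-18,0],
    [0,-18.2,0],
  ],
  gripper=[0.4,0.4,0.4,0.4,0.4,0.4,0.4,0.4,0.4,0.4],
)

```text
time_s: 1.1
position: [0.4384, 0.0922, 0.2131]
orientation: [-0.117, -2.167, 2.166]
wrist_force: [0.9, 0.7, 1.1]
opening: 0.0511
```

```bash
cat >> h.py <<'E'
def togo(s,target_mm,yaw_x=None):
    "tool-frame shift in mm to a world target"
    R=Ro.from_rotvec(s["orientation"]).as_matrix()
    return (R.T@(np.array(target_mm)-1000*np.array(s["position"]))).round(1)
def show(s):
    R=Ro.from_rotvec(s["orientation"]).as_matrix()
    print("t",s["time_s"],"pos",(1000*s["position"]).round(1),"F",s["wrist_force"].round(1),"open",s["opening"]*1000,"q",s["joints"].round(2)); print(R.round(3).tolist())
E
python3 -c "
from h import *;from rig import env
s=env.read_state();show(s);print(togo(s,[456,51,60]))"
```

```text
t 1.1 pos [438.4  92.2 213.1] F [0.9 0.7 1.1] open 51.09569514438146 q [ 0.66 -0.38 -0.28 -0.   -1.66  0.8 ]
[[-0.994, 0.0, -0.107], [0.107, 0.0, -0.994], [-0.0, -1.0, -0.0]]
[-21.9 153.1  39.1]
```

Emit:
play_rows(
  offset=[
    [-5,40,10],
    [-10,80,20],
    [-16,120,30],
    [-22,160,39],
    [-22,185,39],
    [-22,190,39],
    [-22,195,39],
    [-22,195,39],
    [-22,195,39],
  ],
  rot=[
    [0,0,0],
    [0,0,0],
    [0,0,0],
    [0,0,0],
    [0,0,0],
    [0,0,0],
    [0,0,0],
    [0,0,0],
    [0,0,0],
  ],
  gripper=[0.4,0.4,0.4,0.4,0.4,0.4,0.4,0.4,0.4],
)

```text
time_s: 2.0
position: [0.4567, 0.0534, 0.0197]
orientation: [-0.12, -2.168, 2.166]
wrist_force: [-0.3, -0.1, 0.1]
opening: 0.0513
```

```bash
python3 -c "
from h import *;from rig import env,read_camera
s=env.read_state();show(s);c=read_camera('wrist');cv2.imwrite('pics/w1.png',c['img']);print(c['camera_matrix'].tolist(),c['hand_eye'].round(3).tolist())
c=read_camera('top');cv2.imwrite('pics/t1.png',c['img'])"
```

```text
t 2.0 pos [456.7  53.4  19.7] F [-0.3 -0.1  0.1] open 51.2791498624688 q [ 0.56 -0.29 -0.57  0.   -1.29  0.9 ]
[[-0.994, 0.002, -0.108], [0.108, 0.001, -0.994], [-0.002, -1.0, -0.001]]
[[309.70691628693146, 0.0, 319.48246627065885], [0.0, 309.70691628693146, 201.14282124478004], [0.0, 0.0, 1.0]] [[-0.0, 0.949, 0.315, -0.081], [0.001, -0.315, 0.949, -0.161], [1.0, 0.0, -0.001, -0.0], [0.0, 0.0, 0.0, 1.0]]
```

View pics/w1.png

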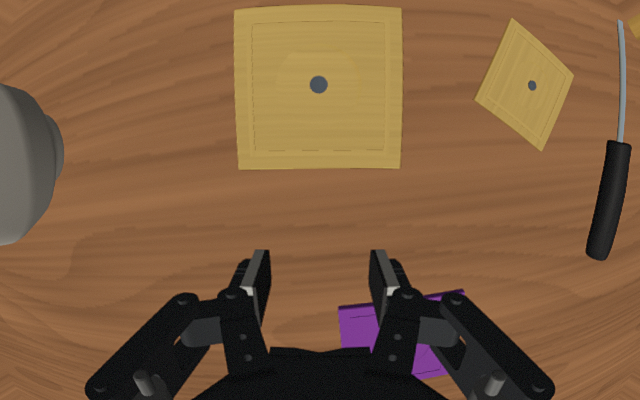

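The wrist view shows the plate square to the jaws, its near edge at row 168 over columns 238–402 and the fingertips at columns 258 and 382. I'll descend slowly to find the bench.

Emit:
play_rows(
  offset=[
    [0,5,0],
    [0,10,0],
    [0,12,0],
    [0,12,0],
  ],
  rot=[
    [0,0,0],
    [0,0,0],
    [0,0,0],
    [0,0,0],
  ],
  gripper=[0.4,0.4,0.4,0.4],
)

```text
time_s: 2.5
position: [0.4555, 0.0527, 0.0055]
orientation: [-0.117, -2.164, 2.165]
wrist_force: [0.5, -0.4, 0.2]
opening: 0.0511
```

Emit:
play_rows(
  offset=[
    [0,1,0],
    [0,2,0],
    [0,2,0],
  ],
  rot=[
    [0,0,0],
    [0,0,0],
    [0,0,0],
  ],
  gripper=[0.4,0.4,0.4],
)

```text
time_s: 2.8
position: [0.4558, 0.0528, 0.004]
orientation: [-0.118, -2.165, 2.165]
wrist_force: [0.3, 0.6, 1.4]
opening: 0.0511
```

Emit:
play_rows(
  offset=[
    [0,1,0],
    [0,1,0],
    [0,1,0],
  ],
  rot=[
    [0,0,0],
    [0,0,0],
    [0,0,0],
  ],
  gripper=[0.4,0.4,0.4],
)

```text
time_s: 3.1
position: [0.4558, 0.0528, 0.0031]
orientation: [-0.118, -2.165, 2.165]
wrist_force: [-0.4, 0.9, 0.3]
opening: 0.0513
```

Emit:
play_rows(
  offset=[
    [0,1,0],
    [0,1,0],
  ],
  rot=[
    [0,0,0],
    [0,0,0],
  ],
  gripper=[0.4,0.4],
)

```text
time_s: 3.3
position: [0.4557, 0.0528, 0.002]
orientation: [-0.118, -2.165, 2.165]
wrist_force: [0.1, 1.1, -0.8]
opening: 0.0509
```

Emit:
play_rows(
  offset=[
    [0,1,0],
    [0,1,0],
  ],
  rot=[
    [0,0,0],
    [0,0,0],
  ],
  gripper=[0.4,0.4],
)

```text
time_s: 3.5
position: [0.4557, 0.0528, 0.0009]
orientation: [-0.118, -2.165, 2.165]
wrist_force: [-0.1, -0.3, 0.1]
opening: 0.0509
```

Emit:
play_rows(
  offset=[
    [0,1,0],
    [0,1,0],
  ],
  rot=[
    [0,0,0],
    [0,0,0],
  ],
  gripper=[0.4,0.4],
)

```text
time_s: 3.7
position: [0.4558, 0.0528, -0.0]
orientation: [-0.118, -2.165, 2.165]
wrist_force: [0.5, -0.6, 0.5]
opening: 0.051
```

Emit:
play_rows(
  offset=[
    [0,1,0],
    [0,1,0],
  ],
  rot=[
    [0,0,0],
    [0,0,0],
  ],
  gripper=[0.4,0.4],
)

```text
time_s: 3.9
position: [0.4557, 0.0528, -0.001]
orientation: [-0.118, -2.165, 2.165]
wrist_force: [-1.2, -0.6, 0.0]
opening: 0.0514
```

Emit:
play_rows(
  offset=[
    [0,1,0],
    [0,1,0],
  ],
  rot=[
    [0,0,0],
    [0,0,0],
  ],
  gripper=[0.4,0.4],
)

```text
time_s: 4.1
position: [0.4557, 0.0528, -0.0021]
orientation: [-0.118, -2.165, 2.165]
wrist_force: [0.2, 0.3, 0.7]
opening: 0.0514
```

Emit:
play_rows(
  offset=[
    [0,1,0],
    [0,1,0],
  ],
  rot=[
    [0,0,0],
    [0,0,0],
  ],
  gripper=[0.4,0.4],
)

```text
time_s: 4.3
position: [0.4557, 0.0528, -0.003]
orientation: [-0.118, -2.165, 2.165]
wrist_force: [-0.3, 0.1, 0.7]
opening: 0.0509
```

```bash
python3 -c "
from h import *;from rig import env,read_camera
s=env.read_state();show(s)
c=read_camera('scene');i=c['img'][150:270,200:420];cv2.imwrite('pics/s1.png',cv2.resize(i,None,fx=3.6,fy=3.6,interpolation=2))"
```

```text
t 4.3 pos [455.7  52.8  -3. ] F [-0.3  0.1  0.7] open 50.9236162301983 q [ 0.56 -0.27 -0.6   0.   -1.24  0.9 ]
[[-0.994, -0.0, -0.109], [0.109, -0.0, -0.994], [0.0, -1.0, 0.0]]
```

View pics/s1.png

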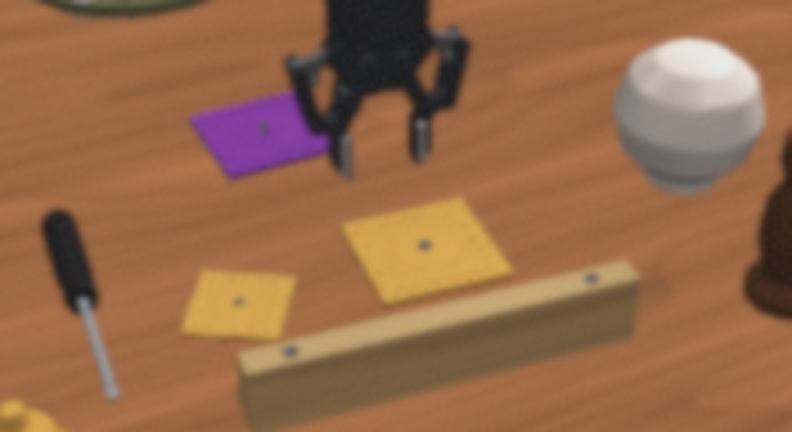

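Emit:
play_rows(
  offset=[
    [0,1,0],
    [0,1,0],
  ],
  rot=[
    [0,0,0],
    [0,0,0],
  ],
  gripper=[0.4,0.4],
)

```text
time_s: 4.55
position: [0.4557, 0.0528, -0.0041]
orientation: [-0.118, -2.165, 2.165]
wrist_force: [0.0, 0.1, -1.0]
opening: 0.0516
```

Emit:
play_rows(
  offset=[
    [0,1,0],
    [0,1,0],
  ],
  rot=[
    [0,0,0],
    [0,0,0],
  ],
  gripper=[0.4,0.4],
)

```text
time_s: 4.75
position: [0.4557, 0.0528, -0.005]
orientation: [-0.118, -2.165, 2.165]
wrist_force: [0.1, 0.2, 0.1]
opening: 0.0511
```

Emit:
play_rows(
  offset=[
    [0,1,0],
    [0,1,0],
  ],
  rot=[
    [0,0,0],
    [0,0,0],
  ],
  gripper=[0.4,0.4],
)

```text
time_s: 4.95
position: [0.4557, 0.0528, -0.0061]
orientation: [-0.118, -2.165, 2.165]
wrist_force: [0.0, 0.4, 0.4]
opening: 0.0511
```

```bash
python3 -c "
from h import *;from rig import env,read_camera
s=env.read_state();show(s)
c=read_camera('wrist');K=c['camera_matrix'];H=c['hand_eye']
# where fingertip at tool (11, y, +-26) would appear for several y
for x in(-11,11):
  for y in (-10,-5,0,5,8):
    for z in(-26,26):
      p=np.linalg.inv(H)@np.array([x/1e3,y/1e3,z/1e3,1]);r=np.hypot(p[0],p[1]);th=np.arctan2(r,p[2]);uv=K[:2,2]+K[0,0]*th*p[:2]/r;print(x,y,z,uv.round(0))
i=c['img'][200:330,220:420];cv2.imwrite('pics/w2.png',cv2.resize(i,None,fx=4,fy=4,interpolation=2))"
```

```text
t 4.95 pos [455.7  52.8  -6.1] F [0.  0.4 0.4] open 51.103409899655745 q [ 0.56 -0.27 -0.6   0.   -1.24  0.9 ]
[[-0.994, -0.0, -0.109], [0.109, -0.0, -0.994], [0.0, -1.0, 0.0]]
-11 -10 -26 [272. 237.]
-11 -10 26 [368. 237.]
-11 -5 -26 [273. 233.]
-11 -5 26 [367. 233.]
-11 0 -26 [274. 230.]
-11 0 26 [366. 230.]
-11 5 -26 [276. 226.]
-11 5 26 [364. 226.]
-11 8 -26 [276. 224.]
-11 8 26 [364. 224.]
11 -10 -26 [274. 272.]
11 -10 26 [366. 272.]
11 -5 -26 [276. 267.]
11 -5 26 [364. 267.]
11 0 -26 [277. 263.]
11 0 26 [363. 263.]
11 5 -26 [278. 259.]
11 5 26 [362. 259.]
11 8 -26 [278. 257.]
11 8 26 [362. 257.]
```

View pics/w2.png

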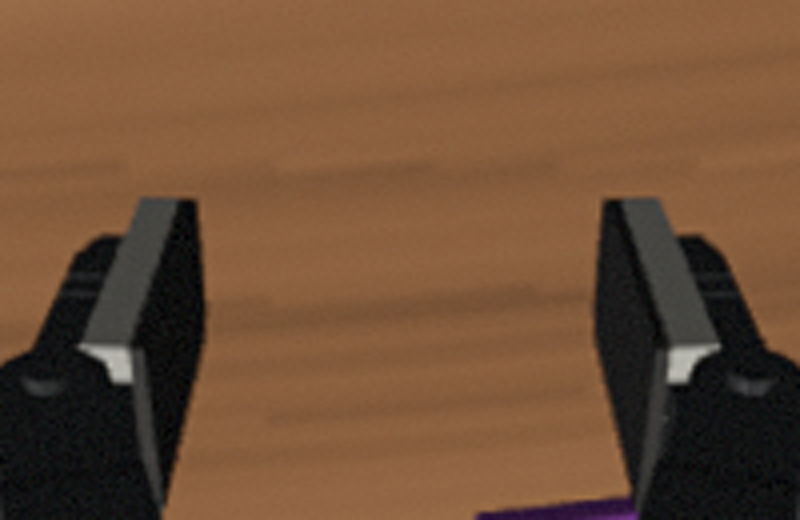

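```bash
python3 -c "
from h import *;from rig import env,read_camera
s=env.read_state()
c=read_camera('wrist');K=c['camera_matrix'];H=c['hand_eye'];Z=c['range_z']
v,u=np.mgrid[:400,:640];du,dv=u-K[0,2],v-K[1,2];r=np.hypot(du,dv)+1e-9;th=r/K[0,0]
X=np.tan(th)*du/r*Z;Y=np.tan(th)*dv/r*Z
P=np.stack([X,Y,Z],-1)@H[:3,:3].T+H[:3,3]
P*=1000
m=(Z>0)&(u>200)&(u<440)&(v>240)&(v<330)&(P[...,1]<3)
Q=P[m];print('finger y max pct',np.percentile(Q[:,1],[50,90,95,99,100]))
for uv in[(263,255),(268,260),(270,275),(255,280),(377,255),(371,262),(371,280)]:print(uv,P[uv[1],uv[0]].round(1))
R=Ro.from_rotvec(s['orientation']).as_matrix();
for uv in[(320,100),(320,160),(320,240),(300,300)]:print(uv,(R@P[uv[1],uv[0]]+s['position']*1000).round(1))
"
```

```text
finger y max pct [-6.48324135 -5.47194713 -5.24463488 -4.84034124 -3.71177542]
(263, 255) [-11.7 -32.1 -27.1]
(268, 260) [ -6.6 -27.9 -25.7]
(270, 275) [  5.  -23.3 -26.2]
(255, 280) [-11.6 -54.  -26.9]
(377, 255) [-11.5 -31.6  27.2]
(371, 262) [ -5.4 -27.6  25.3]
(371, 280) [  2.8 -31.5  25.3]
(320, 100) [537.6  43.9   7.4]
(320, 160) [508.8  47.    7. ]
(320, 240) [463.9  51.9   1.5]
(300, 300) [423.1  68.8  -0.5]
```

The wrist depth places the fingertips about 24 mm behind the TCP at this opening, which leaves about 17 mm to the bench. I'll keep descending, guarded.

Emit:
play_rows(
  offset=[
    [0,3,0],
    [0,6,0],
    [0,9,0],
    [0,9,0],
  ],
  rot=[
    [0,0,0],
    [0,0,0],
    [0,0,0],
    [0,0,0],
  ],
  gripper=[0.4,0.4,0.4,0.4],
)

```text
time_s: 5.45
position: [0.4554, 0.0526, -0.0156]
orientation: [-0.117, -2.164, 2.165]
wrist_force: [-0.1, -0.8, -1.3]
opening: 0.0514
```

Emit:
play_rows(
  offset=[
    [0,1,0],
    [0,2,0],
    [0,2,0],
  ],
  rot=[
    [0,0,0],
    [0,0,0],
    [0,0,0],
  ],
  gripper=[0.4,0.4,0.4],
)

```text
time_s: 5.75
position: [0.4558, 0.0528, -0.017]
orientation: [-0.118, -2.165, 2.165]
wrist_force: [-0.6, -0.8, -0.2]
opening: 0.0511
```

Emit:
play_rows(
  offset=[
    [0,1,0],
    [0,2,0],
    [0,2,0],
  ],
  rot=[
    [0,0,0],
    [0,0,0],
    [0,0,0],
  ],
  gripper=[0.4,0.4,0.4],
)

```text
time_s: 6.05
position: [0.4557, 0.0528, -0.019]
orientation: [-0.118, -2.165, 2.165]
wrist_force: [-0.5, 0.3, -0.3]
opening: 0.051
```

Emit:
play_rows(
  offset=[
    [0,1,0],
    [0,1,0],
  ],
  rot=[
    [0,0,0],
    [0,0,0],
  ],
  gripper=[0.4,0.4],
)

```text
time_s: 6.25
position: [0.4558, 0.0528, -0.02]
orientation: [-0.118, -2.165, 2.165]
wrist_force: [-0.6, 0.6, -0.2]
opening: 0.0512
```

Emit:
play_rows(
  offset=[
    [0,1,0],
    [0,1,0],
  ],
  rot=[
    [0,0,0],
    [0,0,0],
  ],
  gripper=[0.4,0.4],
)

```text
time_s: 6.45
position: [0.4557, 0.0528, -0.021]
orientation: [-0.118, -2.165, 2.165]
wrist_force: [0.5, -0.1, -0.9]
opening: 0.0509
```

Emit:
play_rows(
  offset=[
    [0,1,0],
    [0,1,0],
  ],
  rot=[
    [0,0,0],
    [0,0,0],
  ],
  gripper=[0.4,0.4],
)

```text
time_s: 6.65
position: [0.4559, 0.0528, -0.0213]
orientation: [-0.118, -2.165, 2.166]
wrist_force: [-3.1, -0.5, 4.8]
opening: 0.051
```

Contact with the bench at TCP z = -21.3. I'll raise 1.8 mm, then push forward along tool -x.

Emit:
play_rows(
  offset=[
    [0,-1.8,0],
    [-10,-1.8,0],
    [-18,-1.8,0],
    [-26,-1.8,0],
    [-34,-1.8,0],
    [-42,-1.8,0],
    [-50,-1.8,0],
    [-58,-1.8,0],
    [-64,-1.8,0],
    [-66,-1.8,0],
  ],
  rot=[
    [0,0,0],
    [0,0,0],
    [0,0,0],
    [0,0,0],
    [0,0,0],
    [0,0,0],
    [0,0,0],
    [0,0,0],
    [0,0,0],
    [0,0,0],
  ],
  gripper=[0.4,0.4,0.4,0.4,0.4,0.4,0.4,0.4,0.4,0.4],
)

```text
time_s: 7.65
position: [0.5219, 0.0455, -0.0203]
orientation: [-0.118, -2.165, 2.165]
wrist_force: [-1.6, -0.1, 0.8]
opening: 0.0512
```

```bash
python3 -c "
from h import *;from rig import env,read_camera
s=env.read_state();show(s)
c=read_camera('wrist');cv2.imwrite('pics/w3.png',c['img'])"
```

```text
t 7.65 pos [521.9  45.5 -20.3] F [-1.6 -0.1  0.8] open 51.160639506490625 q [ 0.47 -0.06 -0.45  0.   -1.18  0.99]
[[-0.994, -0.0, -0.109], [0.109, -0.0, -0.994], [0.0, -1.0, 0.0]]
```

View pics/w3.png

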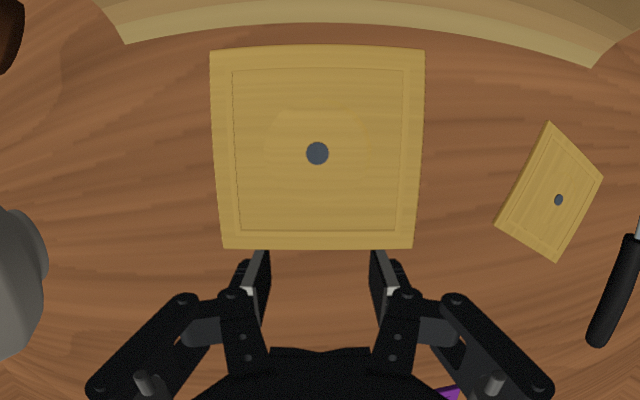

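The plate's near edge (row 248) rests on the fingertips, square to the stop ahead at row ~30. About 100 mm remain, so I'll push on in stages.

Emit:
play_rows(
  offset=[
    [-4,0,0],
    [-9,0,0],
    [-14,0,0],
    [-19,0,0],
    [-24,0,0],
    [-29,0,0],
    [-34,0,0],
    [-38,0,0],
    [-40,0,0],
  ],
  rot=[
    [0,0,0],
    [0,0,0],
    [0,0,0],
    [0,0,0],
    [0,0,0],
    [0,0,0],
    [0,0,0],
    [0,0,0],
    [0,0,0],
  ],
  gripper=[0.4,0.4,0.4,0.4,0.4,0.4,0.4,0.4,0.4],
)

```text
time_s: 8.6
position: [0.5585, 0.0411, -0.0213]
orientation: [-0.111, -2.161, 2.163]
wrist_force: [-17.6, 4.2, 8.5]
opening: 0.0512
```

```bash
cat > m.py <<'E'
from h import *;from rig import env,read_camera
import sys
s=env.read_state();show(s)
a=read_camera('wrist')['img'];b=read_camera('scene')['img'][150:270,200:420]
b=cv2.resize(b,(640,349),interpolation=2)
cv2.imwrite(f'pics/{sys.argv[1]}.png',cv2.resize(np.vstack([a,b]),None,fx=.8,fy=.8,interpolation=3))
E
python3 m.py p4
```

```text
t 8.6 pos [558.5  41.1 -21.3] F [-17.6   4.2   8.5] open 51.21799489062697 q [ 0.43  0.04 -0.35 -0.   -1.19  1.03]
[[-0.994, -0.007, -0.109], [0.109, -0.001, -0.994], [0.007, -1.0, 0.001]]
```

View pics/p4.png

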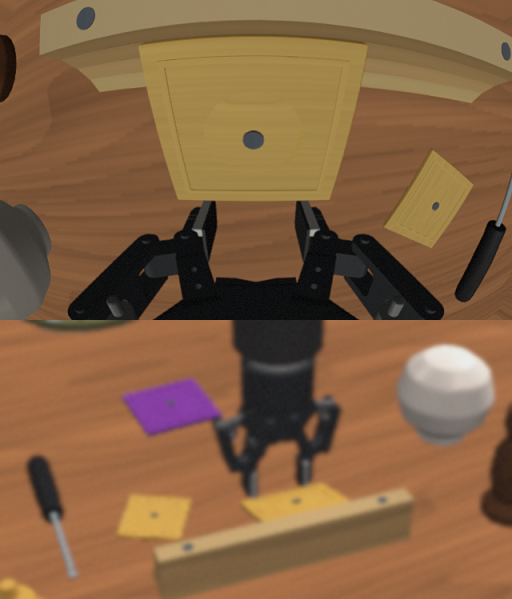

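The plate is riding up the stop's curve square, with its near edge at (255,198) still at the fingertips. The push force is about 18 N. I'll continue with a slight lift to ease bench contact.

Emit:
play_rows(
  offset=[
    [-4,-0.6,0],
    [-8,-0.6,0],
    [-12,-0.6,0],
    [-16,-0.6,0],
    [-20,-0.6,0],
    [-24,-0.6,0],
  ],
  rot=[
    [0,0,0],
    [0,0,0],
    [0,0,0],
    [0,0,0],
    [0,0,0],
    [0,0,0],
  ],
  gripper=[0.4,0.4,0.4,0.4,0.4,0.4],
)

```text
time_s: 9.3
position: [0.5856, 0.0386, -0.0191]
orientation: [-0.119, -2.165, 2.166]
wrist_force: [-2.8, 0.1, 0.0]
opening: 0.051
```

Emit:
play_rows(
  offset=[
    [-4,0,0],
    [-8,0,0],
    [-12,0,0],
    [-16,0,0],
    [-20,0,0],
  ],
  rot=[
    [0,0,0],
    [0,0,0],
    [0,0,0],
    [0,0,0],
    [0,0,0],
  ],
  gripper=[0.4,0.4,0.4,0.4,0.4],
)

```text
time_s: 9.8
position: [0.6052, 0.0364, -0.0195]
orientation: [-0.118, -2.165, 2.165]
wrist_force: [-3.0, 0.8, -0.1]
opening: 0.0513
```

```bash
python3 m.py p5
```

```text
t 9.8 pos [605.2  36.4 -19.5] F [-3.   0.8 -0.1] open 51.28541542538606 q [ 0.39  0.15 -0.22  0.   -1.19  1.07]
[[-0.994, -0.0, -0.109], [0.109, -0.0, -0.994], [0.0, -1.0, 0.0]]
```

View pics/p5.png

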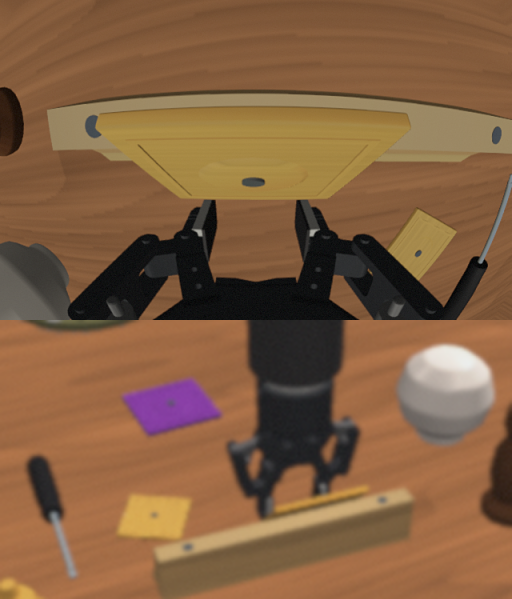

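The plate is reared steeply and square, its top edge reaching above the stop. About 13 mm remain, so I'll push in small steps and watch the force.

Emit:
play_rows(
  offset=[
    [-3,0,0],
    [-6,0,0],
    [-8,0,0],
  ],
  rot=[
    [0,0,0],
    [0,0,0],
    [0,0,0],
  ],
  gripper=[0.4,0.4,0.4],
)

```text
time_s: 10.2
position: [0.6129, 0.0356, -0.0196]
orientation: [-0.118, -2.165, 2.165]
wrist_force: [-2.6, 0.2, -0.2]
opening: 0.051
```

Emit:
play_rows(
  offset=[
    [-2,0,0],
    [-4,0,0],
    [-4,0,0],
  ],
  rot=[
    [0,0,0],
    [0,0,0],
    [0,0,0],
  ],
  gripper=[0.4,0.4,0.4],
)

```text
time_s: 10.5
position: [0.6172, 0.0351, -0.0195]
orientation: [-0.119, -2.165, 2.166]
wrist_force: [-1.3, 0.3, -1.1]
opening: 0.0513
```

Emit:
play_rows(
  offset=[
    [-2,0,0],
    [-2,0,0],
  ],
  rot=[
    [0,0,0],
    [0,0,0],
  ],
  gripper=[0.4,0.4],
)

```text
time_s: 10.7
position: [0.6191, 0.0349, -0.0195]
orientation: [-0.119, -2.165, 2.165]
wrist_force: [-1.0, -0.3, 0.1]
opening: 0.0511
```

```bash
cat > wd.py <<'E'
from h import *
def wcloud(s,c):
    K=c['camera_matrix'];H=c['hand_eye'];Z=c['range_z']
    v,u=np.mgrid[:400,:640];du,dv=u-K[0,2],v-K[1,2];r=np.hypot(du,dv)+1e-9;k=np.tan(r/K[0,0])/r*Z
    P=np.stack([k*du,k*dv,Z],-1)@H[:3,:3].T+H[:3,3]
    return (P@Ro.from_rotvec(s['orientation']).as_matrix().T+s['position'])*1000
def stopc(W):
    "world mm -> (along u from foot line, lateral, z)"
    u=np.array([.994,-.109]);l=np.array([.109,.994]);return np.stack([W[...,:2]@u-628,W[...,:2]@l,W[...,2]],-1)
E
python3 - <<'E'
from wd import *; from rig import env,read_camera
s=env.read_state();show(s);c=read_camera('wrist');W=stopc(wcloud(s,c));cv2.imwrite('pics/w6.png',c['img'])
hsv=cv2.cvtColor(c['img'],cv2.COLOR_BGR2HSV)
for v in range(90,262,10): print(v,W[v,320].round(1),hsv[v,320])
E
```

```text
t 10.7 pos [619.1  34.9 -19.5] F [-1.  -0.3  0.1] open 51.074958500575136 q [ 0.38  0.19 -0.19  0.   -1.2   1.08]
[[-0.994, 0.0, -0.109], [0.109, -0.0, -0.994], [-0.0, -1.0, 0.0]]
90 [ 70.4 102.3   0.3] [ 14 141 141]
100 [ 65.8 102.3  -0.2] [ 12 134 141]
110 [6.120e+01 1.023e+02 1.000e-01] [ 13 138 144]
120 [ 5.670e+01  1.023e+02 -1.000e-01] [ 13 141 137]
130 [ 52.1 102.3   0.5] [ 14 140 144]
140 [ 47.5 102.3   0.5] [ 13 138 142]
150 [ 46.7 102.3  24.8] [ 17 124  84]
160 [ 46.4 102.3  44.1] [ 17 118  78]
170 [ 44.9 102.3  51.9] [ 19  90 167]
180 [ 42.1 102.3  52.9] [ 19  91 166]
190 [ 38.8 102.3  52. ] [ 19  86 169]
200 [ 35.3 102.3  51. ] [ 19  86 169]
210 [ 32.6 102.3  52.4] [ 19  86 169]
220 [ 42.5 102.3  85.5] [ 20 151 177]
230 [ 40.6 102.3  86. ] [ 21 147 174]
240 [ 38.8 102.3  86.7] [ 20 138 170]
250 [ 21.6 102.3  57.8] [ 19 159 176]
260 [-14.1 102.2   0.2] [ 13 138 146]
```

The lean is about 62° with the top edge 87 mm up, so the lower edge is a few mm short of the foot. I'll nudge 4 mm more.

Emit:
play_rows(
  offset=[
    [-2,0,0],
    [-2,0,0],
  ],
  rot=[
    [0,0,0],
    [0,0,0],
  ],
  gripper=[0.4,0.4],
)

```text
time_s: 10.95
position: [0.621, 0.0347, -0.0195]
orientation: [-0.118, -2.165, 2.165]
wrist_force: [-0.8, 0.0, -0.1]
opening: 0.051
```

Emit:
play_rows(
  offset=[
    [-1,0,0],
    [-2,0,0],
    [-2,0,0],
  ],
  rot=[
    [0,0,0],
    [0,0,0],
    [0,0,0],
  ],
  gripper=[0.4,0.4,0.4],
)

```text
time_s: 11.25
position: [0.6229, 0.0345, -0.0196]
orientation: [-0.118, -2.165, 2.165]
wrist_force: [-1.9, 0.3, -0.0]
opening: 0.0511
```

```bash
cat > a.py <<'E'
from wd import *; from rig import env,read_camera
s=env.read_state();show(s);c=read_camera('wrist');W=stopc(wcloud(s,c));cv2.imwrite('pics/w7.png',c['img'])
hsv=cv2.cvtColor(c['img'],cv2.COLOR_BGR2HSV)
for v in range(150,262,6): print(v,W[v,320].round(1),hsv[v,320])
E
python3 a.py
```

```text
t 11.25 pos [622.9  34.5 -19.6] F [-1.9  0.3 -0. ] open 51.068620342926046 q [ 0.38  0.2  -0.17  0.   -1.2   1.09]
[[-0.994, -0.0, -0.109], [0.109, -0.0, -0.994], [0.0, -1.0, 0.0]]
150 [4.670e+01 1.023e+02 1.000e-01] [ 15 140 113]
156 [ 46.6 102.3  15.5] [ 17 126  85]
162 [ 46.7 102.3  28.5] [ 18 126  79]
168 [ 46.6 102.3  38.6] [ 17 129  73]
174 [ 46.7 102.3  48. ] [ 17 118  80]
180 [ 45.7 102.3  51.5] [ 20  89 167]
186 [ 44.1 102.3  52.5] [ 20  89 167]
192 [ 42.2 102.3  52.4] [ 19  90 167]
198 [ 40.1 102.3  51.8] [ 19  88 166]
204 [ 38.3 102.3  52. ] [ 19  88 166]
210 [ 36.4 102.3  52.1] [ 20  90 165]
216 [ 34.  102.3  51. ] [ 19  88 166]
222 [ 32.4 102.3  52.1] [ 20  89 167]
228 [ 30.5 102.3  52.3] [ 19  88 168]
234 [ 28.3 102.3  52.1] [ 19  90 167]
240 [ 41.7 102.3  84.6] [18 84 61]
246 [ 41.9 102.3  87.8] [ 20 148 165]
252 [ 41.1 102.3  88.6] [ 20 150 175]
258 [ 39.5 102.3  88.1] [ 21 145 174]
```

The top edge is now at 88 mm, so the plate leans fully. I'll back off, rise clear, and go over behind the plate.

Emit:
play_rows(
  offset=[
    [4,0,0],
    [12,0,0],
    [24,0,0],
    [36,0,0],
    [36,-25,0],
    [36,-60,0],
    [36,-95,0],
    [36,-130,0],
    [36,-140,0],
    [36,-140,0],
  ],
  rot=[
    [0,0,0],
    [0,0,0],
    [0,0,0],
    [0,0,0],
    [0,0,0],
    [0,0,0],
    [0,0,0],
    [0,0,0],
    [0,0,0],
    [0,0,0],
  ],
  gripper=[0.4,0.4,0.4,0.4,0.4,0.4,0.4,0.4,0.4,0.4],
)

```text
time_s: 12.3
position: [0.588, 0.0388, 0.1231]
orientation: [-0.123, -2.169, 2.166]
wrist_force: [-0.9, -0.9, -0.2]
opening: 0.0514
```

```bash
cat > b.py <<'E'
from wd import *; from rig import env,read_camera
import sys
s=env.read_state();show(s);c=read_camera('wrist');W=stopc(wcloud(s,c))
hsv=cv2.cvtColor(c['img'],cv2.COLOR_BGR2HSV)
print("TCP stop coords",stopc(s['position']*1000).round(1))
m=(W[...,2]>70)&(W[...,2]<100)&(np.abs(W[...,1]-102)<60)&(W[...,0]>-60)&(W[...,0]<60)&(hsv[...,1]>120)&(hsv[...,0]>15)&(hsv[...,2]>100)
if m.sum()>20:
  Q=W[m];print(m.sum(),"z max",np.percentile(Q[:,2],99).round(1),"u",np.percentile(Q[:,0],[1,50,99]).round(1),"lat",np.percentile(Q[:,1],[1,99]).round(1))
  t=Q[Q[:,2]>np.percentile(Q[:,2],99)-4]; print("top strip fit u vs lat slope deg",np.degrees(np.arctan(np.polyfit(t[:,1],t[:,0],1)[0])).round(2))
cv2.imwrite(f'pics/{sys.argv[1]}.png',c['img'])
E
python3 b.py w8
```

```text
t 12.3 pos [588.   38.8 123.1] F [-0.9 -0.9 -0.2] open 51.447558023585 q [ 0.41  0.02 -0.1   0.   -1.45  1.06]
[[-0.994, 0.005, -0.109], [0.109, 0.001, -0.994], [-0.005, -1.0, -0.002]]
TCP stop coords [-47.8 102.7 123.1]
3105 z max 90.4 u [28.3 35.6 42.1] lat [ 57.3 149.7]
top strip fit u vs lat slope deg 0.07
```

The plate stays leaning by itself, its top edge at 88–90 mm and parallel to the stop. Next I'll move over and behind it.

Emit:
play_rows(
  offset=[
    [-20,0,0],
    [-45,0,0],
    [-70,0,0],
    [-95,0,0],
    [-112,0,0],
    [-117,0,0],
    [-117,0,0],
    [-117,0,0],
  ],
  rot=[
    [0,0,0],
    [0,0,0],
    [0,0,0],
    [0,0,0],
    [0,0,0],
    [0,0,0],
    [0,0,0],
    [0,0,0],
  ],
  gripper=[0.4,0.4,0.4,0.4,0.4,0.4,0.4,0.4],
)

```text
time_s: 13.15
position: [0.7025, 0.0258, 0.1196]
orientation: [-0.117, -2.164, 2.165]
wrist_force: [0.2, -0.8, -0.1]
opening: 0.0514
```

Emit:
play_rows(
  offset=[
    [0,15,0],
    [0,35,0],
    [0,55,0],
    [0,70,0],
    [0,75,0],
    [0,75,0],
  ],
  rot=[
    [0,0,0],
    [0,0,0],
    [0,0,0],
    [0,0,0],
    [0,0,0],
    [0,0,0],
  ],
  gripper=[0.4,0.4,0.4,0.4,0.4,0.4],
)

```text
time_s: 13.75
position: [0.7028, 0.0257, 0.0446]
orientation: [-0.117, -2.164, 2.165]
wrist_force: [0.4, -0.1, 0.5]
opening: 0.0512
```

```bash
python3 b.py w9; python3 m.py p9
```

```text
t 13.75 pos [702.8  25.7  44.6] F [ 0.4 -0.1  0.5] open 51.17963201848971 q [ 0.32  0.35  0.13  0.   -1.35  1.14]
[[-0.994, -0.001, -0.109], [0.109, -0.001, -0.994], [0.001, -1.0, 0.001]]
TCP stop coords [ 67.7 102.1  44.6]
1247 z max 90.2 u [36.9 40.3 42.8] lat [ 73.7 131. ]
top strip fit u vs lat slope deg -0.02
t 13.8 pos [703.4  25.7  45.9] F [ 0.  -0.8 -0.3] open 51.24375648718028 q [ 0.32  0.35  0.13  0.   -1.35  1.14]
[[-0.994, 0.0, -0.109], [0.109, -0.0, -0.994], [-0.0, -1.0, 0.0]]
```

View pics/p9.png

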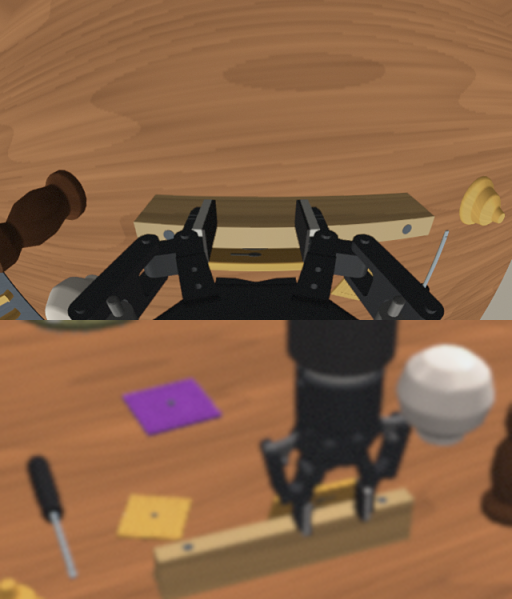

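The fingers are behind the plate's top edge (which spans columns 180–330 at row 265 of the wrist half), with the tips at about z 66, above the stop. I'll pull back toward the robot.

Emit:
play_rows(
  offset=[
    [5,0,0],
    [10,0,0],
    [14,0,0],
    [18,0,0],
    [22,0,0],
    [26,0,0],
    [30,0,0],
    [34,0,0],
    [38,0,0],
    [40,0,0],
  ],
  rot=[
    [0,0,0],
    [0,0,0],
    [0,0,0],
    [0,0,0],
    [0,0,0],
    [0,0,0],
    [0,0,0],
    [0,0,0],
    [0,0,0],
    [0,0,0],
  ],
  gripper=[0.4,0.4,0.4,0.4,0.4,0.4,0.4,0.4,0.4,0.4],
)

```text
time_s: 14.9
position: [0.6631, 0.0301, 0.0455]
orientation: [-0.118, -2.165, 2.165]
wrist_force: [0.4, 0.9, 0.2]
opening: 0.0514
```

```bash
python3 b.py w10
```

```text
t 14.9 pos [663.1  30.1  45.5] F [0.4 0.9 0.2] open 51.37538473181454 q [ 0.35  0.25  0.01 -0.   -1.33  1.12]
[[-0.994, -0.0, -0.109], [0.109, -0.0, -0.994], [0.0, -1.0, 0.0]]
TCP stop coords [ 27.9 102.2  45.5]
1229 z max 96.6 u [11.6 15.  17.9] lat [ 76.6 128.2]
top strip fit u vs lat slope deg 0.02
```

The plate is at about 82°, close to vertical. I'll continue past the balance point.

Emit:
play_rows(
  offset=[
    [4,0,0],
    [8,0,0],
    [12,0,0],
    [16,0,0],
    [20,0,0],
    [24,0,0],
    [28,0,0],
    [32,0,0],
    [32,0,0],
    [32,0,0],
  ],
  rot=[
    [0,0,0],
    [0,0,0],
    [0,0,0],
    [0,0,0],
    [0,0,0],
    [0,0,0],
    [0,0,0],
    [0,0,0],
    [0,0,0],
    [0,0,0],
  ],
  gripper=[0.4,0.4,0.4,0.4,0.4,0.4,0.4,0.4,0.4,0.4],
)

```text
time_s: 15.95
position: [0.6318, 0.0336, 0.0456]
orientation: [-0.118, -2.165, 2.165]
wrist_force: [-0.3, 0.1, -0.2]
opening: 0.051
```

```bash
python3 b.py w11; python3 m.py p11
```

```text
t 15.95 pos [631.8  33.6  45.6] F [-0.3  0.1 -0.2] open 51.02616992518696 q [ 0.37  0.17 -0.08  0.   -1.32  1.09]
[[-0.994, 0.0, -0.109], [0.109, -0.0, -0.994], [-0.0, -1.0, 0.0]]
TCP stop coords [ -3.7 102.3  45.6]
79 z max 97.7 u [-14.5 -12.8   8.5] lat [ 73.3 131.1]
top strip fit u vs lat slope deg -0.45
t 16.0 pos [631.9  33.6  45.6] F [-0.9  0.   0.1] open 51.43556290220705 q [ 0.37  0.17 -0.08  0.   -1.32  1.09]
[[-0.994, 0.0, -0.109], [0.109, -0.0, -0.994], [-0.0, -1.0, 0.0]]
```

View pics/p11.png

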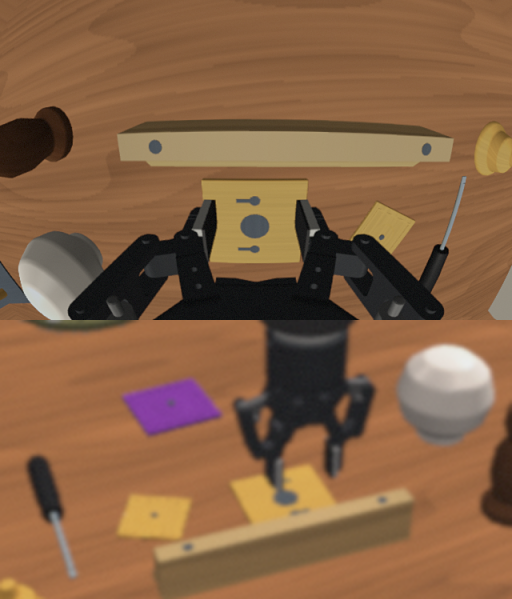

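The plate has fallen over: the back side is up (dark opening at (255,225), keyholes above and below), flat in front of the stop. I'll retract up, then do the final check.

Emit:
play_rows(
  offset=[
    [0,-15,0],
    [0,-45,0],
    [0,-80,0],
    [30,-115,0],
    [60,-150,0],
    [100,-160,0],
    [140,-165,0],
    [170,-165,0],
    [170,-165,0],
    [170,-165,0],
  ],
  rot=[
    [0,0,0],
    [0,0,0],
    [0,0,0],
    [0,0,0],
    [0,0,0],
    [0,0,0],
    [0,0,0],
    [0,0,0],
    [0,0,0],
    [0,0,0],
  ],
  gripper=[0.4,0.4,0.4,0.4,0.4,0.4,0.4,0.4,0.4,0.4],
)

```text
time_s: 17.1
position: [0.4628, 0.0522, 0.2122]
orientation: [-0.12, -2.168, 2.166]
wrist_force: [0.5, -0.2, 0.2]
opening: 0.0513
```

```bash
python3 - <<'E'
from wd import *; from rig import env,read_camera
s=env.read_state();show(s)
w=read_camera('wrist');W=wcloud(s,w);h=cv2.cvtColor(w['img'],cv2.COLOR_BGR2HSV)
S=stopc(W);m=(S[...,0]<-3)&(S[...,0]>-110)&(abs(S[...,1]-102)<60)&(S[...,2]>3)&(S[...,2]<40)
Q=S[m];print("plate z",np.percentile(Q[:,2],[1,50,99]).round(1),"u",np.percentile(Q[:,0],[1,99]).round(1),"lat",np.percentile(Q[:,1],[1,99]).round(1))
A=np.c_[Q[:,:2],np.ones(len(Q))];print("tilt",np.degrees(np.linalg.lstsq(A,Q[:,2],rcond=None)[0][:2]).round(2))
c=read_camera('top');cv2.imwrite('pics/final.png',c['img'])
o=np.load('top0.npz')['img']
d=cv2.absdiff(c['img'],o).max(2)
for n,(x,y,r) in dict(spindle=(220,130,28),bell=(450,173,20),globe=(204,200,32),driver=(420,225,20),small=(376,209,22),purple=(330,298,26)).items(): print(n,(d[y-r:y+r,x-r:x+r]>40).sum())
E
```

```text
t 17.1 pos [462.8  52.2 212.2] F [ 0.5 -0.2  0.2] open 51.34081932241789 q [ 0.55 -0.33 -0.25  0.   -1.65  0.91]
[[-0.994, 0.003, -0.108], [0.108, 0.001, -0.994], [-0.003, -1.0, -0.001]]
plate z [4.1 6.  7.9] u [-102.   -8.] lat [ 57.1 150.6]
tilt [-0.04  0.04]
spindle 9
bell 0
globe 2401
driver 0
small 0
purple 0
```

View pics/final.png

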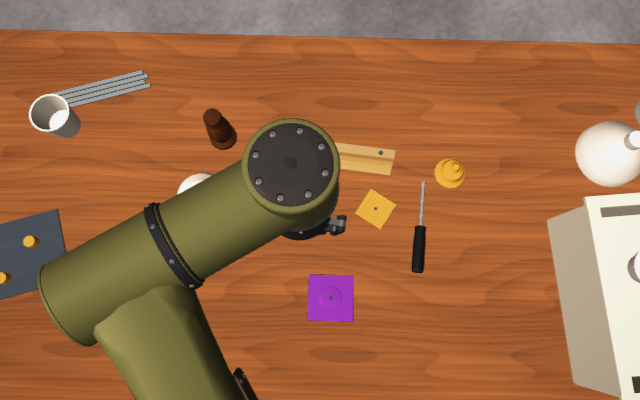

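The plate is flat (tilt under 0.1°, top at z 6). The arm hides the globe in the top view, so I'll compare it in the scene view by numbers before handing in.

```bash
python3 - <<'E'
from rig import read_camera,ticket
import numpy as np,cv2
c=read_camera('scene')['img'];o=np.load('scene0.npz')['img'];d=cv2.absdiff(c,o).max(2)
n=(d[155:208,365:418]>40).sum();sp=(d[180:240,405:436]>40).sum();print("globe diff px",n,"spindle",sp)
if n<60 and sp<60: print(ticket.finish_job())
E
```

```text
globe diff px 0 spindle 0
the job is handed in; nothing more can be done
None
```

The plate now lies flat on its face, back side up, in front of the stop, and the job is handed in at about 17 s of the 51 s allowed.

- **What I did:** I pushed the larger brass plate by its near edge, square against the stop. It rode up the curve and stayed leaning by itself, with its top edge about 88 mm up. I then reached over, put both fingers behind the top edge and pushed it back past vertical, and it fell towards the robot. It was never gripped or lifted.
- **Final checks on the plate:** its upper side is at z = 6 mm, tilted less than 0.1°. It lies about 8 to 102 mm before the foot line I measured, with the dark opening and keyhole slots facing up.
- **Other parts:** the bell, screwdriver, small plate and purple plate show no change in the top view. The spindle and globe show none in the scene view; the arm hid the globe from above. The highest push force I read was about 18 N.
- **What disagreed:**
    - The fingertips are about 22 mm behind the TCP at the opening I used. The description says 8 mm ahead when shut, so I found the bench by a slow, guarded descent instead.
    - The wrist camera puts the foot line about 4 mm farther from the robot than the top view did. I measured the lean directly to settle how far to push.

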